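# Kettle off the gas

## Task

The red kettle has boiled. Turn off the gas under it first, with the lever right round to its stop, while the kettle is still on its ring; then lift it off, keep it level, and set it down gently in the middle of the wooden chopping board. Leave the steel pot standing where it is with its own gas cock as you found it, and do not knock the mug.

Things in the scene. Friction and masses are not known exactly. Their poses are not given: they have to be found in the camera images.
- hob: white two-burner table hob, fixed, 250 (x) x 420 (y) x 55 mm high; origin on the worktop under its centre; -x is its front, +y its left. Rings (iron pan supports, tops 95 mm above the worktop) lie 105 mm left and right of the centre. 165 mm in front of the centre, straight before each burner, is its brass cock, on a pipe that runs back (+x) to it from a rail 200 mm in front.
- left_lever (a point): middle of the yellow plastic sleeve on the lever of the left gas cock: sleeve 54 mm long (along the lever), 16 mm wide, 12 mm high, centre 65 mm from the stem and 84 mm above the worktop; free for 25 mm at either side and below it for 25 mm. It swings in a level quarter circle about the stem.
- right_lever (a point): middle of the yellow plastic sleeve on the lever of the right gas cock: sleeve 54 mm long (along the lever), 16 mm wide, 12 mm high, centre 65 mm from the stem and 84 mm above the worktop; free for 25 mm at either side and below it for 25 mm. It swings in a level quarter circle about the stem.
- left_stem (a point): point on the upright turning axis of the left cock, at the height of the sleeve's middle
- right_stem (a point): point on the upright turning axis of the right cock, at the height of the sleeve's middle
- left_cock (a joint): angle of the left cock's lever (rad); it feeds the left burner. 0 = shut: lever across its pipe, pointing to +y of the hob, against a stop. 1.571 = fully open: lever along the pipe, pointing to -x of the hob (towards the robot), at the other stop. Seen from above it shuts clockwise. Stiff (0.25 N m, about 4 N at the sleeve); it stays where it is left.
- right_cock (a joint): angle of the right cock's lever (rad); it feeds the right burner. 0 = shut: lever across its pipe, pointing to +y of the hob, against a stop. 1.571 = fully open: lever along the pipe, pointing to -x of the hob (towards the robot), at the other stop. Seen from above it shuts clockwise. Stiff (0.25 N m, about 4 N at the sleeve); it stays where it is left.
- kettle: red enamelled kettle with steel lid and black arched handle, 0.4 to 0.8 kg, loose, on the left or right ring; origin under its centre on its flat foot (124 mm across), z up, +x towards the spout. Belly 152 mm across, spout tip 100 mm from the axis at height 95 mm, lid knob up to 129 mm, handle top at 198 mm.
- kettle_grip (a point): middle of the kettle's handle grip, on the kettle's axis 187 mm above its foot; a straight level bar 78 mm long along the kettle's x, 18 mm wide (y), 22 mm high, best pinched across its width from straight above; free below it for 45 mm
- pot: steel stew pot with lid, black lid knob and two black side loops, on the other ring; origin under its centre on its base; 160 mm across, 212 mm over the loops (along its y), 117 mm high, so its knob reaches 212 mm above the worktop. Stays where it is.
- chopping_board: dark wooden chopping board lying fixed on the worktop at the right, 190 (its x) x 280 (its y) x 21 mm thick; origin under its centre; the kettle may stand on it at any yaw
- mug: orange mug, 101 mm high, about 81 mm across and 113 mm over its handle, origin under the middle of the whole; stands behind the board, not to be moved

How it is judged:
By the outcome, as a careful person would: the job done as asked, in the order asked, and still so for the second after the job is handed in, with the robot touching nothing.
It also fails if it takes over 58 s, if anything falls off the work surface, if the arm or the gripper's body presses on something with over 40 N, if the wrist force passes 120 N, or if a joint passes its speed limit or range.

## Robot

A 6-joint arm with a two-finger parallel gripper is mounted at the origin on a cart in front of the work surface, level with it; the furniture and walls round the work are solid. World frame = base frame: x ahead of the robot, y to its left, z up, the work surface at z = 0. Lengths are in mm, angles in degrees, forces in N, time in s.
With the tool pointing down it reaches from about 250 to 725 mm from the base axis. Payload 4 kg.
Tool frame: the origin (TCP) lies at the very end of the fingers, on their centre line; the grasp point (between the pads) lies 19 mm behind it (robot.pinch_z is the distance from the TCP to the grasp point, in mm); z points along the fingers, y is the line along which they close (so a half turn about z gives the same grasp; the last joint's range is limited). The gripper opens to 85 mm and grips with 20 to 120 N. Pads are 22 mm wide; open, the fingers measure 114 mm over their backs; the gripper's body (76 mm by 85 mm) begins 54 mm behind the grasp point. The pads swing forward as they close: fully open they stand 13 mm farther back than shut.
Start: joints at [65.604, 13.785, 0.286, 76.501, 0, 90], TCP at [206.523, 455.355, 231.306] pointing down, gripper open.
Joint ranges: [-155.79, 155.79], [-60.16, 107.12], [-62.33, 73.08], [-114, 123.19], [-81.49, 82.49], [-180, 180]. Speed limits (degrees/s): [159.86, 159.86, 180, 180, 180, 180].

## Interface

Orientations are given as [roll, pitch, yaw] about the fixed x, y, z axes, in that order (R = Rz(yaw) Ry(pitch) Rx(roll)).
In Python, from station import robot gives the robot as it stands.
- The arm moves only by the tool arm_command, never from a script. Its argument "commands" is a list of rows, each a list of 3 entries, a list of its own where there are three numbers: the opening, from 0 (shut) to 1 (fully open), then the shift along the tool's x, y, z scaled (see below), then the turn, a rotation vector about the tool's x, y, z scaled (see below). In form: [[claw, [tx, ty, tz], [rx, ry, rz]], ...]. A call has 1 to 20 rows; each row shifts and turns the commanded pose from where the row before left it, along the tool's axes as they then stand; what a row does not reach is not made up. The controller multiplies each number of a shift by 30 mm and each number of a turn by 5 degrees. A row lasts 1/12 s, in which the tool goes at most 41.7 mm and 7.16 degrees, less where a joint would pass 70% of its speed; a pose out of reach is approached as far as the arm can. A call with a number of a shift or a turn outside -1 to 1 is refused whole. A call with a gripper value outside its range is refused whole. The fingers move at their own pace and stop on an object; the grip force is fixed at half the most. Time passes only in rows, so rows that do not move let the fingers close. It gives the time, the measured TCP pose, the force, the opening and the grip force at its end, in the units of the state.
- robot.get_obs(): the state, without advancing time (a new reading comes with each control period).
- robot.capture(name): name is "scene" or "top"; returns a dict with "pixels" (420x560x3 uint8, blue, green, red), "depth" (420x560 float32, mm along the optical axis (not along the pixel's ray), 0 where there is no reading), "intrinsics" (3x3 intrinsics, pixels), "k1" (the pictures are not rectified: a ray, as slopes to the right and down, at radius r is drawn at 1 + k1 r^2 times it, then the intrinsics apply), "R" (3x3) and "t" (3): a world point X has camera coordinates R X + t. Camera axes: x right, y down, z forward; pixel columns grow to the right and rows downward; lengths in mm; the calibration is good to about 2 mm. A picture is of the moment at which its call begins.
- robot.sign_off(): hands the job in; it is judged then, once.
The state is a dict: "time_s": time; "joint_positions": joint angles; "joint_velocities": joint speeds; "effort": joint torques, N m; "position": TCP position; "tool_rot": TCP orientation; "contact_force": force on the tool from outside, world axes, zero at the start; "ft_torque": the same for the moment, N m; "finger_gap": finger opening in mm; "gripper_force": force on a finger pad.
Only numpy, scipy, OpenCV 4.12 (cv2) and the standard library are available. Lean on these libraries where they do the work, as an engineer would, in place of code of your own. Each camera call takes 0.05 s, during which the arm holds its last target. There are 200 camera calls.

## Working session

There is one attempt and no reset: what is moved stays moved. The work goes in short steps, Python scripts to look and compute and a tool call to move; the robot and the scene stay as the last step left them, time stands still between calls to the robot, and variables do not carry over. Pictures are saved under pics/ and viewed, at most 10 in all, crops included, and the job is handed in when it is done.

Besides the shell and the picture viewer there is one more tool, called after ">>>" in YAML: its name, and indented under it one key for each argument. arm_command: Moves the arm, as the interface text tells. Shifts and turns lie within -1 to 1; 1 stands for 30 mm of shift or 5 degrees of turn. Its arguments: {"type":"object","properties":{"commands":{"type":"array","items":{"type":"array"}}},"required":["commands"]}

```bash
mkdir -p pics; ls; python3 - <<'E'
from station import robot
import cv2, numpy as np
for n in("scene","top"):
    c=robot.capture(n); cv2.imwrite(f"pics/{n}0.png",c["pixels"]); np.savez(f"{n}0.npz",**c)
    print(n,c["intrinsics"].tolist(),c["k1"],c["R"].round(3).tolist(),c["t"].round(1).tolist())
o=robot.get_obs(); print(o)
E
```

```text
pics
scene [[536.8699213389043, 0.0, 283.58958434408294], [0.0, 536.8699213389043, 202.41490400105576], [0.0, 0.0, 1.0]] -0.08771041260098614 [[0.659, -0.752, 0.008], [-0.404, -0.363, -0.839], [0.634, 0.55, -0.543]] [-427.5, 377.5, 1448.6]
top [[458.06240018381504, 0.0, 284.9926268811253], [0.0, 458.06240018381504, 208.261792357655], [0.0, 0.0, 1.0]] -0.14313967679544756 [[-0.268, -0.963, -0.005], [-0.935, 0.261, -0.239], [0.231, -0.059, -0.971]] [102.3, 613.6, 1223.9]
{'time_s': 0.1, 'joint_positions': array([6.56030848e+01, 1.38279204e+01, 2.19184888e-01, 7.65013687e+01,
       1.99900537e-03, 9.00007217e+01]), 'joint_velocities': array([-0.02705837, -0.03307287,  0.04790347, -0.02895913, -0.1107813 ,
       -0.03439249]), 'effort': array([-6.66218766e-04, -3.73138189e+01,  2.53009361e+01,  1.08385176e-02,
       -7.79665561e-05,  1.78054435e-06]), 'position': array([206.27746275, 454.82686489, 230.48666914]), 'tool_rot': array([-1.79889896e+02, -1.99761478e-03,  1.55602359e+02]), 'contact_force': array([ 0.01877103, -0.41344416,  1.18232094]), 'ft_torque': array([ 0.00268924,  0.02477098, -0.01323415]), 'gripper_force': 0.0, 'finger_gap': 85.6845543668702}
```

View pics/scene0.png

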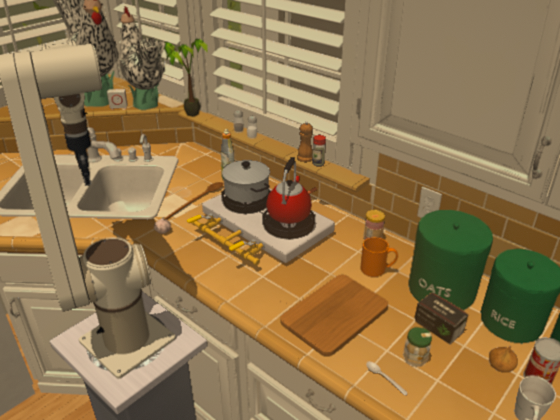

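View pics/top0.png

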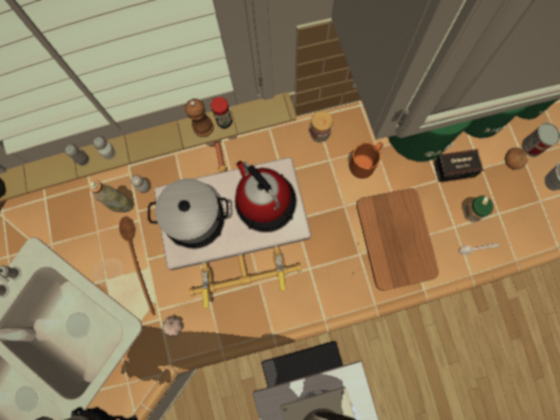

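The kettle is on the right ring (top image about 265,198) with its spout towards the upper left. The pot is on the left ring (188,212), the board is around (397,240) and the mug is at (365,160). Next I'll zoom in on the cocks.

```bash
cat > h.py <<'E'
import numpy as np, cv2
def load(n): return dict(np.load(n+".npz"))
def proj(c,X):
    p=np.atleast_2d(X)@c["R"].T+c["t"]; s=p[:,:2]/p[:,2:]
    s=s*(1+c["k1"]*(s**2).sum(1,keepdims=True)); K=c["intrinsics"]
    return s*K[0,0]+K[:2,2]
def plane(c,uv,z):
    uv=np.atleast_2d(np.float64(uv)); K=c["intrinsics"]
    d=(uv-K[:2,2])/K[0,0]; s=d.copy()
    for _ in range(20): s=d/(1+c["k1"]*(s**2).sum(1,keepdims=True))
    r=np.c_[s,np.ones(len(s))]@c["R"]; o=-c["R"].T@c["t"]
    return o+r*((z-o[2])/r[:,2])[:,None]
def cloud(c):
    v,u=np.mgrid[:420,:560]; d=c["depth"]; K=c["intrinsics"]
    uv=np.c_[u.ravel(),v.ravel()].astype(float); q=(uv-K[:2,2])/K[0,0]; s=q.copy()
    for _ in range(20): s=q/(1+c["k1"]*(s**2).sum(1,keepdims=True))
    p=np.c_[s,np.ones(len(s))]*d.reshape(-1,1)
    return ((p-c["t"])@c["R"]).reshape(420,560,3)
E
python3 - <<'E'
from h import *
t=load("top0");s=load("scene0")
a=cv2.resize(t["pixels"][150:310,140:320],None,fx=4,fy=3.7,interpolation=3)
a=cv2.resize(t["pixels"][160:310,140:320],(720,600),interpolation=3); cv2.imwrite("pics/t1.png",a)
a=cv2.resize(s["pixels"][145:275,180:340],(738,600),interpolation=3); cv2.imwrite("pics/s1.png",a)
E
```

```text
(no output)
```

View pics/t1.png

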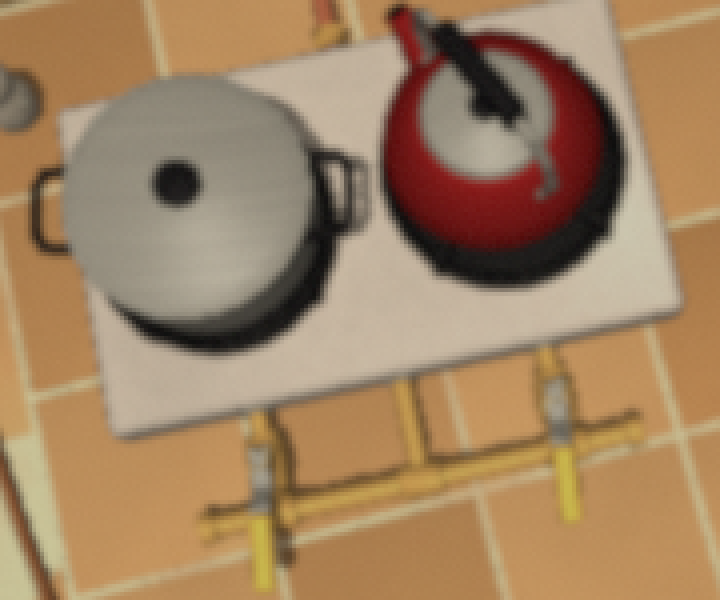

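View pics/s1.png

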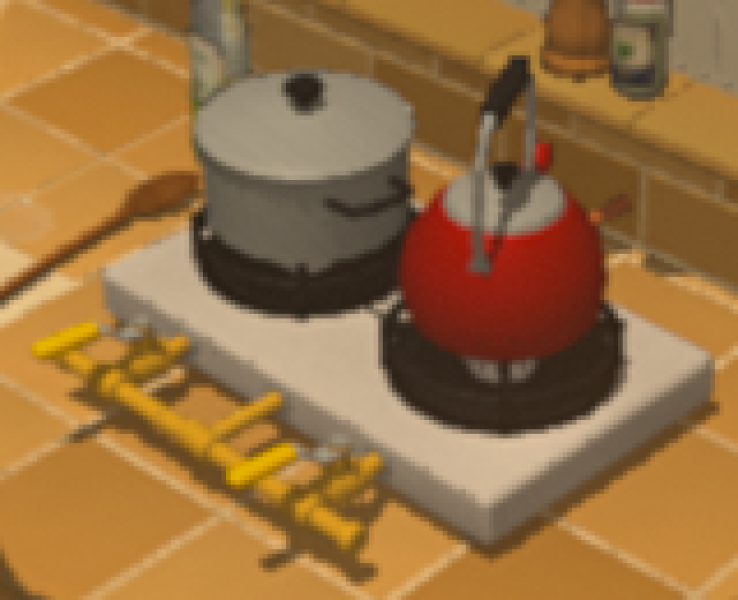

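Both levers point to the robot, so both are open; the sleeves in the zoomed top view are at (567,480) and (263,550). The kettle's black handle bar runs from about (445,30) to (515,115) in the same crop. Now I'll measure these.

```bash
python3 - <<'E'
from h import *
t=load("top0");s=load("scene0")
np.set_printoptions(precision=1,suppress=True)
def blobs(m,lo,roi):
    mm=np.zeros_like(m);x0,y0,x1,y1=roi;mm[y0:y1,x0:x1]=m[y0:y1,x0:x1]
    n,l,st,ce=cv2.connectedComponentsWithStats(mm)
    return [(l==i,st[i],ce[i]) for i in range(1,n) if st[i][4]>=lo]
for nm,c,roi in(("top",t,(190,240,310,315)),("scene",s,(180,205,275,265))):
    hsv=cv2.cvtColor(c["pixels"],cv2.COLOR_BGR2HSV)
    for lo in ((24,150,120),(26,150,120)):
        for m,st,ce in blobs(cv2.inRange(hsv,lo,(38,255,255)),15,roi):
            ys,xs=np.nonzero(m); P=plane(c,np.c_[xs,ys],88)
            e=np.linalg.svd(P[:,:2]-P[:,:2].mean(0),full_matrices=False)
            q=(P[:,:2]-P[:,:2].mean(0))@e[2].T
            print(nm,lo,st,ce,"z88",P.mean(0),"dir",e[2][0],"ext",np.ptp(q,0))
# hob
C=cloud(t)
hsv=cv2.cvtColor(t["pixels"],cv2.COLOR_BGR2HSV)
for z,lo,hi,roi in((55,(0,0,110),(30,75,255),(140,150,320,275)),):
    m=cv2.inRange(hsv,lo,hi); zz=np.abs(C[...,2]-z)<8
    for b,st,ce in blobs((m>0).astype(np.uint8)*zz.astype(np.uint8),200,roi):
        ys,xs=np.nonzero(b);P=plane(t,np.c_[xs,ys],z)[:,:2].astype(np.float32)
        r=cv2.minAreaRect(P);print("hob",st,r, cv2.boxPoints(r))
bm=(np.abs(C[...,2]-21)<6).astype(np.uint8)
for b,st,ce in blobs(bm,500,(340,170,460,310)):
    ys,xs=np.nonzero(b);P=plane(t,np.c_[xs,ys],21)[:,:2].astype(np.float32)
    print("board",st,P.mean(0),cv2.minAreaRect(P))
# kettle, by height
for nm,c in(("top",t),("scene",s)):
    D=cloud(c);h2=cv2.cvtColor(c["pixels"],cv2.COLOR_BGR2HSV)
    H=(D[...,2]>262)&(D[...,2]<310)&(D[...,0]>300)&(D[...,0]<800)&(np.abs(D[...,1])<500)&(c["depth"]>0)
    for b,st,ce in blobs(H.astype(np.uint8),8,(0,0,560,420)):
        P=D[b]; e=np.linalg.svd(P[:,:2]-P[:,:2].mean(0),full_matrices=False)
        q=(P[:,:2]-P[:,:2].mean(0))@e[2].T
        print(nm,"handle",st,P.mean(0),P[:,2].min(),P[:,2].max(),e[2][0],np.ptp(q,0),"mid",P[:,:2].mean(0)+((q.max(0)+q.min(0))/2)@e[2])
    R=((h2[...,0]<8)|(h2[...,0]>172))&(h2[...,1]>150)&(c["depth"]>0)&(D[...,2]>100)&(D[...,0]>300)
    for b,st,ce in blobs(R.astype(np.uint8),100,(0,0,560,420)):
        P=D[b];print(nm,"red",st,P.min(0),P.max(0))
        A=np.c_[2*P,np.ones(len(P))];sp=P[:,2]<0
# mug and pot
O=(hsv[...,1]>150)&(C[...,2]>30)
for b,st,ce in blobs(O.astype(np.uint8),60,(335,130,395,185)):
    P=C[b];print("mug",st,P.min(0),P.max(0))
K=(C[...,2]>190)&(C[...,2]<225)
for b,st,ce in blobs(K.astype(np.uint8),10,(140,170,240,250)): print("pot top",st,C[b].mean(0))
E
```

```text
top (24, 150, 120) [280 273   4  17  47] [281.4 281. ] z88 [422.5  -1.6  88. ] dir [-1.   0.2] ext [43.6  7.8]
top (24, 150, 120) [203 290   5  17  50] [205.  298.1] z88 [432.4 210.   88. ] dir [-1.   0.2] ext [43.3  9.1]
hob [ 161  158  149  111 4835] ((654.8253784179688, 87.00753784179688), (415.3850402832031, 249.7112579345703), 87.52664184570312) [[ 521.1 -115.1]
 [ 770.6 -125.9]
 [ 788.5  289.1]
 [ 539.   299.9]]
board [ 357  188   82  103 5757] [ 455.  -361.5] ((457.03271484375, -362.14947509765625), (193.39486694335938, 280.8424377441406), 85.96390533447266)
top handle [244 162  33  38 299] [653.6 -14.9 289.2] 262.1238722540652 298.4234206935594 [-0.9 -0.4] [123.7  18.8] mid [658.1 -14.1]
top red [211  97  17  18 247] [851.   14.5 270.7] [896.8  56.3 290.5]
top red [ 236  162   54   61 1303] [582.8 -87.9 111.8] [744.8  60.8 294.4]
scene handle [283 157  13  24 126] [641.1 -23.1 286.6] 262.2046321528373 298.2163073212137 [-0.9 -0.4] [132.2  18.2] mid [652.9 -17. ]
scene red [ 266  187   45   37 1129] [576.5 -92.1 100. ] [706.1  51.9 197.7]
mug [350 142  32  35 592] [ 317.9 -394.4   30.1] [ 740.3   10.5 1335.5]
pot top [165 187  40  39 690] [663.6 190.4 195.8]
pot top [195 217   3   7  10] [622.  169.5 191.5]
```

```bash
python3 - <<'E'
from h import *
t=load("top0");s=load("scene0")
np.set_printoptions(precision=2,suppress=True)
for nm,c in(("top",t),("scene",s)):
    D=cloud(c);g=c["pixels"].max(2)
    for thr in(50,70):
        b=((D[...,2]>275)&(D[...,2]<305)&(D[...,0]>560)&(D[...,0]<760)&(abs(D[...,1])<120)&(g<thr)).astype(np.uint8)
        n,l,st,ce=cv2.connectedComponentsWithStats(b);i=1+st[1:,4].argmax();ys,xs=np.nonzero(l==i)
        P=plane(c,np.c_[xs,ys],290)[:,:2].astype(np.float32);print(nm,thr,st[i],P.mean(0),cv2.minAreaRect(P))
    h=cv2.cvtColor(c["pixels"],cv2.COLOR_BGR2HSV)
    # mug rim height
    b=(D[...,2]>85)&(D[...,2]<112)&(D[...,0]>450)&(D[...,0]<750)&(D[...,1]<-180)&(D[...,1]>-450)
    print("mug",D[b].min(0),D[b].max(0),D[b].mean(0))
# hob edge check with scene: project predicted points
a=np.deg2rad(-2.5);x=np.array([np.cos(a),np.sin(a)]);y=np.array([-x[1],x[0]]);H=np.array([654.8,87.])
for sgn in(-1,1):
    st=H-165*x+105*sgn*y
    for c,nm in((t,"top"),(s,"scene")):
        print(sgn,st,nm,"stem",proj(c,[*st,88]),"sleeve open",proj(c,[*(st-65*x),88]))
h=cv2.cvtColor(s["pixels"],cv2.COLOR_BGR2HSV)
for (u,v) in((236,246),(195,218)): print(h[v-1:v+2,u-1:u+2].reshape(-1,3)[:5].tolist())
m=cv2.inRange(h,(22,190,100),(38,255,255)); m[:205]=0;m[265:]=0;m[:,:183]=0;m[:,275:]=0
n,l,st,ce=cv2.connectedComponentsWithStats(m)
for i in range(1,n):
    if st[i][4]>15: print(st[i],ce[i],plane(s,ce[i],88))
E
```

```text
top 50 [248 166  22  25 181] [656.8 -12.9] ((656.5970458984375, -13.216560363769531), (72.60944366455078, 16.53832244873047), 23.1927490234375)
top 70 [248 166  23  25 205] [656.79 -13.05] ((656.9469604492188, -12.77840805053711), (74.26515197753906, 19.385900497436523), 20.69107437133789)
mug [ 659.06 -449.89   85.13] [ 740.35 -291.28  108.29] [ 704.92 -344.71   96.53]
scene 50 [285 158   9  13  31] [651.92 -20.94] ((651.5138549804688, -19.98202133178711), (80.18582916259766, 14.253717422485352), 25.584959030151367)
scene 70 [284 158  11  14  69] [650.25 -19.91] ((648.8177490234375, -20.712326049804688), (85.52912902832031, 20.671817779541016), 21.564584732055664)
mug [ 655.06 -449.58   85.02] [ 743.02 -292.61  108.11] [ 701.26 -339.62   94.57]
-1 [485.38 -10.7 ] top stem [[278.45 257.88]] sleeve open [[283.8  281.09]]
-1 [485.38 -10.7 ] scene stem [[252.51 237.52]] sleeve open [[237.29 246.46]]
1 [494.54 199.1 ] top stem [[203.51 274.94]] sleeve open [[208.1  298.37]]
1 [494.54 199.1 ] scene stem [[210.03 211.66]] sleeve open [[194.97 219.42]]
[[24, 255, 228], [23, 255, 229], [23, 255, 227], [23, 255, 227], [22, 255, 223]]
[[23, 255, 227], [24, 255, 228], [23, 255, 228], [23, 255, 227], [22, 255, 224]]
[187 215  14   8  42] [193.31 218.02] [[431.28 212.32  88.  ]]
[229 241  15   9  57] [235.58 245.07] [[421.87   1.14  88.  ]]
```

>>> arm_command:
  commands:
    - [0,[0,0,0],[0,0,1]]
    - [0,[0,0,0],[0,0,1]]
    - [0,[0,0,0],[0,0,1]]
    - [0,[0,0,0],[0,0,1]]
    - [0,[0,0,0],[0,0,1]]
    - [0,[0,0,0],[0,0,1]]
    - [0,[0,0,0],[0,0,1]]
    - [0,[0,0,0],[0,0,1]]
    - [0,[0,0,0],[0,0,1]]
    - [0,[0,0,0],[0,0,1]]
    - [0,[0,0,0],[0,0,1]]
    - [0,[0,0,0],[0,0,1]]
    - [0,[0,0,0],[0,0,1]]
    - [0,[0,0,0],[0,0,1]]
    - [0,[0,0,0],[0,0,1]]
    - [0,[0,0,0],[0,0,1]]
    - [0,[0,0,0],[0,0,1]]
    - [0,[0,0,0],[0,0,1]]
    - [0,[0,0,0],[0,0,1]]
    - [0,[0,0,0],[0,0,1]]

```text
time_s: 1.77
position: [244.9, 433.7, 230.8]
tool_rot: [-177.9, 0.2, 59.3]
contact_force: [0.0, 0.7, -0.0]
finger_gap: 0.4
gripper_force: 0.0
```

>>> arm_command:
  commands:
    - [0,[0,0,0],[0,0,1]]
    - [0,[0,0,0],[0,0,1]]
    - [0,[0,0,0],[0,0,1]]
    - [0,[0,0,0],[0,0,1]]
    - [0,[0,0,0],[0,0,1]]
    - [0,[0,0,0],[0,0,1]]
    - [0,[0,0,0],[0,0,1]]
    - [0,[0,0,0],[0,0,1]]
    - [0,[0,0,0],[0,0,1]]
    - [0,[0,0,0],[0,0,1]]
    - [0,[0,0,0],[0,0,1]]
    - [0,[0,0,0],[0,0,0.12]]
    - [0,[0,0,0],[0,0,0]]

```text
time_s: 2.85
position: [401.9, 245.3, 231.3]
tool_rot: [-168.2, 6.9, 23.8]
contact_force: [0.9, 0.5, 0.6]
finger_gap: -0.2
gripper_force: 0.0
```

```bash
python3 -c "
from station import robot
o=robot.get_obs();print(o['joint_positions'].round(1),o['joint_velocities'].round(1),o['position'].round(1),o['tool_rot'].round(1),o['time_s'])"
```

```text
[ 23.8  15.7   1.4  82.6  11.8 180. ] [ 2.8 -0.4  0.1 -0.4  0.6  0.1] [401.9 245.3 231.3] [-168.2    6.9   23.8] 2.85
```

Joint 6 is at its limit, because yaw = q1 − q6 + 180. I'll turn the other way, to yaw 180.

>>> arm_command:
  commands:
    - [0,[0,0,0],[0,0,-1]]
    - [0,[0,0,0],[0,0,-1]]
    - [0,[0,0,0],[0,0,-1]]
    - [0,[0,0,0],[0,0,-1]]
    - [0,[0,0,0],[0,0,-1]]
    - [0,[0,0,0],[0,0,-1]]

```text
time_s: 3.35
position: [400.6, 247.7, 231.7]
tool_rot: [-166.4, 0.0, 53.7]
contact_force: [-0.2, -0.3, 0.4]
finger_gap: 0.1
gripper_force: 0.0
```

```bash
cat > rel.py <<'E'
import sys,numpy as np
from scipy.spatial.transform import Rotation as Ro
from station import robot
o=robot.get_obs();R=Ro.from_euler('xyz',o['tool_rot'],degrees=True)
T=Ro.from_euler('xyz',[180,0,float(sys.argv[4])],degrees=True)
p=np.array(list(map(float,sys.argv[1:4])))-o['position']
print('pos',o['position'].round(1),'rot',o['tool_rot'].round(1),'q',o['joint_positions'].round(1),'F',o['contact_force'].round(1))
print('shift/30 tool now',(R.inv().apply(p)/30).round(2),'in target frame',(T.inv().apply(p)/30).round(2),'turn/5',((R.inv()*T).as_rotvec(degrees=True)/5).round(2))
E
python3 rel.py 422 -50 150 180
```

```text
pos [400.6 247.7 231.7] rot [-166.4    0.    53.7] q [ 24.2  15.6   1.4  82.6  11.8 149.8] F [-0.2 -0.3  0.4]
shift/30 tool now [-7.57  6.91  1.13] in target frame [-0.71 -9.92  2.72] turn/5 [ -1.52  -2.99 -25.12]
```

>>> arm_command:
  commands:
    - [0,[0,0,0],[-0.058,-0.115,-0.966]]
    - [0,[0,0,0],[-0.058,-0.115,-0.966]]
    - [0,[0,0,0],[-0.058,-0.115,-0.966]]
    - [0,[0,0,0],[-0.058,-0.115,-0.966]]
    - [0,[0,0,0],[-0.058,-0.115,-0.966]]
    - [0,[0,0,0],[-0.058,-0.115,-0.966]]
    - [0,[0,0,0],[-0.058,-0.115,-0.966]]
    - [0,[0,0,0],[-0.058,-0.115,-0.966]]
    - [0,[0,0,0],[-0.058,-0.115,-0.966]]
    - [0,[0,0,0],[-0.058,-0.115,-0.966]]
    - [0,[0,0,0],[-0.058,-0.115,-0.966]]
    - [0,[0,0,0],[-0.058,-0.115,-0.966]]
    - [0,[0,0,0],[-0.058,-0.115,-0.966]]

```text
time_s: 4.43
position: [400.6, 247.8, 231.6]
tool_rot: [-173.1, -4.2, 116.8]
contact_force: [-0.4, 0.3, 0.3]
finger_gap: 0.2
gripper_force: 0.0
```

>>> arm_command:
  commands:
    - [0,[0,0,0],[-0.058,-0.115,-0.966]]
    - [0,[0,0,0],[-0.058,-0.115,-0.966]]
    - [0,[0,0,0],[-0.058,-0.115,-0.966]]
    - [0,[0,0,0],[-0.058,-0.115,-0.966]]
    - [0,[0,0,0],[-0.058,-0.115,-0.966]]
    - [0,[0,0,0],[-0.058,-0.115,-0.966]]
    - [0,[0,0,0],[-0.058,-0.115,-0.966]]
    - [0,[0,0,0],[-0.058,-0.115,-0.966]]
    - [0,[0,0,0],[-0.058,-0.115,-0.966]]
    - [0,[0,0,0],[-0.058,-0.115,-0.966]]
    - [0,[0,0,0],[-0.058,-0.115,-0.966]]
    - [0,[0,0,0],[-0.058,-0.115,-0.966]]
    - [0,[0,0,0],[-0.058,-0.115,-0.966]]
    - [0,[0,0,0],[0,0,0]]

```text
time_s: 5.6
position: [400.3, 247.5, 231.9]
tool_rot: [-179.9, -0.1, 179.8]
contact_force: [0.8, -0.4, -0.0]
finger_gap: -0.2
gripper_force: 0.0
```

```bash
python3 rel.py 422 -50 150 180
```

```text
pos [400.3 247.5 231.9] rot [-1.799e+02 -1.000e-01  1.798e+02] q [31.7 10.5 -3.8 75.8  0.  31.9] F [ 0.8 -0.4 -0. ]
shift/30 tool now [-0.76 -9.91  2.74] in target frame [-0.72 -9.92  2.73] turn/5 [-0.01 -0.02 -0.03]
```

>>> arm_command:
  commands:
    - [0,[-0.07,-0.99,0],[0,0,0]]
    - [0,[-0.07,-0.99,0],[0,0,0]]
    - [0,[-0.07,-0.99,0],[0,0,0]]
    - [0,[-0.07,-0.99,0],[0,0,0]]
    - [0,[-0.07,-0.99,0],[0,0,0]]
    - [0,[-0.07,-0.99,0],[0,0,0]]
    - [0,[-0.07,-0.99,0],[0,0,0]]
    - [0,[-0.07,-0.99,0],[0,0,0]]
    - [0,[-0.07,-0.99,0],[0,0,0]]
    - [0,[-0.07,-0.99,0],[0,0,0]]
    - [0,[0,0,0.8],[0,0,0]]
    - [0,[0,0,0.8],[0,0,0]]
    - [0,[0,0,0.8],[0,0,0]]
    - [0,[0,0,0.8],[0,0,0]]
    - [0,[0,0,0.8],[0,0,0]]
    - [0,[0,0,0.8],[0,0,0]]
    - [0,[0,0,0.6],[0,0,0]]
    - [0,[0,0,0],[0,0,0]]
    - [0,[0,0,0],[0,0,0]]

```text
time_s: 7.18
position: [419.3, -50.1, 69.7]
tool_rot: [-180.0, -0.2, 179.6]
contact_force: [0.4, -0.3, -0.3]
finger_gap: 0.0
gripper_force: 0.0
```

```bash
python3 - <<'E'
from station import robot
from h import *
c=robot.capture("top");np.savez("top1.npz",**c)
s=robot.capture("scene")
a=cv2.resize(c["pixels"][220:310,240:330],(480,480),interpolation=3)
b=cv2.resize(s["pixels"][200:280,190:270],(300,300),interpolation=3);b=cv2.copyMakeBorder(b,0,180,0,0,0)
cv2.imwrite("pics/p1.png",np.hstack([a,b]));print(robot.get_obs()['position'],robot.get_obs()['contact_force'])
E
```

```text
[421.18278933 -50.54091939  71.26577964] [ 0.08229616 -0.50799295 -0.3966231 ]
```

View pics/p1.png

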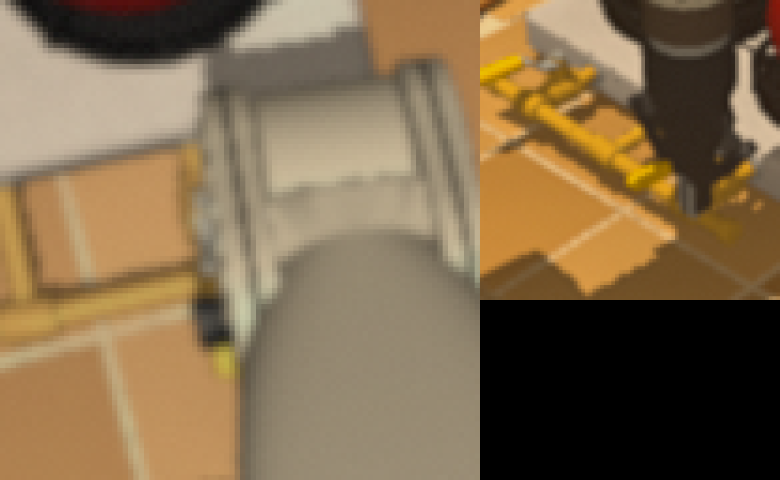

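>>> arm_command:
  commands:
    - [0,[0,0.44,0],[0,0,0]]
    - [0,[0,0.44,0],[0,0,0]]
    - [0,[0.02,0.26,0],[0,0,0]]
    - [0,[0.02,0.26,0],[0,0,0]]
    - [0,[0.02,0.26,0],[0,0,0]]
    - [0,[-0.08,0.25,0],[0,0,0]]
    - [0,[-0.08,0.25,0],[0,0,0]]
    - [0,[-0.08,0.25,0],[0,0,0]]

```text
time_s: 7.95
position: [426.6, 20.5, 71.3]
tool_rot: [-179.7, 0.0, 179.5]
contact_force: [-0.8, -4.5, 0.1]
finger_gap: -0.2
gripper_force: 2.0
```

>>> arm_command:
  commands:
    - [0,[-0.18,0.21,0],[0,0,0]]
    - [0,[-0.18,0.21,0],[0,0,0]]
    - [0,[-0.18,0.21,0],[0,0,0]]
    - [0,[-0.18,0.11,0],[0,0,0]]
    - [0,[-0.18,0.11,0],[0,0,0]]
    - [0,[-0.18,0.11,0],[0,0,0]]

```text
time_s: 8.45
position: [457.8, 49.7, 70.1]
tool_rot: [-179.9, -0.2, 179.6]
contact_force: [-3.5, -4.1, -1.1]
finger_gap: 0.1
gripper_force: 2.0
```

```bash
python3 rel.py 470 54 70 180
```

```text
pos [457.8  49.7  70.1] rot [-179.9   -0.2  179.6] q [  6.3  17.6 -20.6  52.   -0.1   6.7] F [-3.5 -4.1 -1.1]
shift/30 tool now [-0.41  0.15  0.  ] in target frame [-0.41  0.14  0.  ] turn/5 [-0.03 -0.04 -0.08]
```

>>> arm_command:
  commands:
    - [0,[-0.15,0.03,0],[0,0,0]]
    - [0,[-0.15,0,0],[0,0,0]]
    - [0,[0,0,0],[0,0,0]]

```text
time_s: 8.7
position: [468.2, 51.8, 70.1]
tool_rot: [179.9, -0.1, 179.6]
contact_force: [-1.6, 1.2, 0.1]
finger_gap: 0.1
gripper_force: 1.1
```

>>> arm_command:
  commands:
    - [0,[-0.1,0,0],[0,0,0]]
    - [0,[0,0,0],[0,0,0]]

```text
time_s: 8.87
position: [470.6, 51.7, 70.1]
tool_rot: [179.9, -0.1, 179.6]
contact_force: [-3.6, 2.5, 0.4]
finger_gap: 0.3
gripper_force: 1.6
```

>>> arm_command:
  commands:
    - [0,[-0.1,0,0],[0,0,0]]
    - [0,[0,0,0],[0,0,0]]

```text
time_s: 9.03
position: [471.0, 51.5, 69.7]
tool_rot: [180.0, -0.4, 179.6]
contact_force: [-8.7, 3.1, 5.2]
finger_gap: 0.1
gripper_force: 4.5
```

Force is rising, so it's at the stop. One more push to be sure, then I'll back off and look.

>>> arm_command:
  commands:
    - [0,[-0.1,0,0],[0,0,0]]
    - [0,[0,0,0],[0,0,0]]
    - [0,[0,0,0],[0,0,0]]

```text
time_s: 9.28
position: [471.1, 51.4, 69.4]
tool_rot: [180.0, -0.7, 179.6]
contact_force: [-15.1, 3.2, 10.4]
finger_gap: -0.1
gripper_force: 7.6
```

>>> arm_command:
  commands:
    - [0,[0.6,0,0],[0,0,0]]
    - [0,[0.6,0,0],[0,0,0]]
    - [0,[0.9,0,-0.9],[0,0,0]]
    - [0,[0.9,0,-0.9],[0,0,0]]
    - [0,[0.9,0,-0.9],[0,0,0]]
    - [0,[0.9,0,-0.9],[0,0,0]]
    - [0,[0,-0.3,-0.9],[0,0,0]]
    - [0,[0,-0.3,-0.9],[0,0,0]]
    - [0,[0,0,-0.9],[0,0,0]]
    - [0.5,[0,0,-0.9],[0,0,-1]]
    - [0.5,[0,0,0],[0,0,-1]]
    - [0.5,[0,0,0],[0,0,-1]]
    - [0.5,[0,0,0],[0,0,-1]]
    - [0.5,[0,0,0],[0,0,-0.5]]
    - [0.5,[0,0,0],[0,0,0]]

```text
time_s: 10.53
position: [334.2, 33.9, 287.1]
tool_rot: [-179.9, 0.1, -157.9]
contact_force: [0.1, 0.1, -0.4]
finger_gap: 42.6
gripper_force: 0.0
```

```bash
python3 rel.py 654 -16 263 202.5; python3 - <<'E'
from station import robot
from h import *
c=robot.capture("top");np.savez("top2.npz",**c)
s=robot.capture("scene");np.savez("scene2.npz",**s)
a=cv2.resize(c["pixels"][210:310,190:310],(480,400),interpolation=3)
b=cv2.resize(s["pixels"][200:280,180:260],(300,300),interpolation=3);b=cv2.copyMakeBorder(b,0,100,0,0,0)
cv2.imwrite("pics/p2.png",np.hstack([a,b]))
E
```

```text
pos [334.2  33.9 287.1] rot [-1.799e+02  1.000e-01 -1.579e+02] q [  5.9  -6.4 -13.2  83.   -0.1 -16.2] F [ 0.1  0.1 -0.4]
shift/30 tool now [-9.25 -5.55  0.84] in target frame [-9.21 -5.62  0.8 ] turn/5 [-0.03  0.02 -0.08]
```

View pics/p2.png

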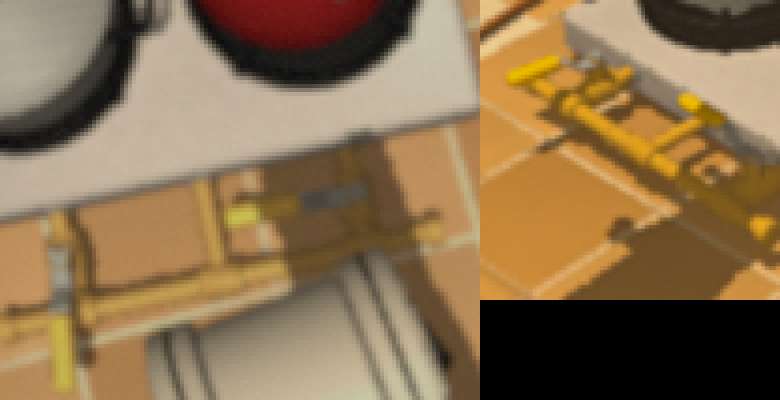

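The right lever now lies across its pipe along the hob front (yellow end at 240,213 in the crop), and the left one is unchanged. Next, the kettle.

>>> arm_command:
  commands:
    - [0.8,[0,0,-0.9],[0,0,-0.08]]
    - [0.8,[-0.5,-0.3,-0.5],[0,0,0]]
    - [0.8,[-0.925,-0.555,0],[0,0,0]]
    - [0.8,[-0.925,-0.555,0],[0,0,0]]
    - [0.8,[-0.925,-0.555,0],[0,0,0]]
    - [0.8,[-0.925,-0.555,0],[0,0,0]]
    - [0.8,[-0.925,-0.555,0],[0,0,0]]
    - [0.8,[-0.925,-0.555,0],[0,0,0]]
    - [0.8,[-0.925,-0.555,0],[0,0,0]]
    - [0.8,[-0.925,-0.555,0],[0,0,0]]
    - [0.8,[-0.925,-0.555,0],[0,0,0]]
    - [0.8,[-0.425,-0.255,0],[0,0,0]]
    - [0.8,[0,0,0],[0,0,0]]
    - [0.8,[0,0,0],[0,0,0]]

```text
time_s: 11.8
position: [653.5, -13.8, 326.2]
tool_rot: [-180.0, -0.2, -157.6]
contact_force: [-0.8, -0.4, -0.3]
finger_gap: 68.6
gripper_force: 0.0
```

```bash
python3 rel.py 654 -16 263 202.5; python3 - <<'E'
from station import robot
from h import *
c=robot.capture("top");s=robot.capture("scene")
a=cv2.resize(c["pixels"][130:240,210:320],(400,400),interpolation=3)
b=cv2.resize(s["pixels"][110:220,230:340],(400,400),interpolation=3)
cv2.imwrite("pics/p3.png",np.hstack([a,b]))
E
```

```text
pos [653.5 -13.8 326.2] rot [-180.    -0.2 -157.6] q [-1.200e+00  3.340e+01  4.380e+01  1.006e+02 -1.000e-01 -2.360e+01] F [-0.8 -0.4 -0.3]
shift/30 tool now [ 0.   -0.07  2.11] in target frame [ 0.01 -0.07  2.11] turn/5 [-0.   -0.04 -0.01]
```

View pics/p3.png

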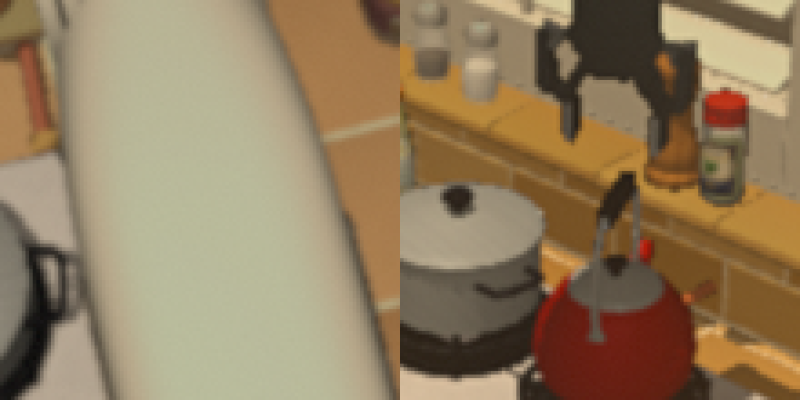

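In the scene crop the fingertips (570,130 and 655,145) straddle the handle bar (618,195). Descending.

>>> arm_command:
  commands:
    - [0.8,[0,-0.06,0.5],[0,0,0]]
    - [0.8,[0,0,0.5],[0,0,0]]
    - [0.8,[0,0,0.5],[0,0,0]]
    - [0.8,[0,0,0.5],[0,0,0]]
    - [0.8,[0,0,0.1],[0,0,0]]
    - [0.8,[0,0,0],[0,0,0]]

```text
time_s: 12.4
position: [652.0, -15.1, 264.9]
tool_rot: [-180.0, -0.2, -157.5]
contact_force: [0.7, -0.3, 0.5]
finger_gap: 68.4
gripper_force: 0.0
```

>>> arm_command:
  commands:
    - [0.6,[0,0,0],[0,0,0]]
    - [0.45,[0,0,0],[0,0,0]]
    - [0.3,[0,0,0],[0,0,0]]
    - [0.2,[0,0,0],[0,0,0]]
    - [0,[0,0,0],[0,0,0]]
    - [0,[0,0,0],[0,0,0]]
    - [0,[0,0,0],[0,0,0]]

```text
time_s: 12.98
position: [654.0, -15.5, 266.0]
tool_rot: [-179.9, -0.0, -157.5]
contact_force: [-1.4, -1.1, 5.6]
finger_gap: 17.0
gripper_force: 60.7
```

```bash
python3 rel.py 654 -16 263 202.5
```

```text
pos [654.  -15.5 266. ] rot [-179.9   -0.  -157.5] q [ -1.3  32.2  32.8  90.6  -0.1 -23.8] F [-1.4 -1.1  5.6]
shift/30 tool now [ 0.01 -0.02  0.1 ] in target frame [ 0.01 -0.02  0.1 ] turn/5 [-0.02 -0.   -0.  ]
```

Gripped at 60 N with a 17 mm gap. Lifting slowly by 55 mm.

>>> arm_command:
  commands:
    - [0,[0,0,-0.1],[0,0,0]]
    - [0,[0,0,-0.2],[0,0,0]]
    - [0,[0,0,-0.3],[0,0,0]]
    - [0,[0,0,-0.3],[0,0,0]]
    - [0,[0,0,-0.3],[0,0,0]]
    - [0,[0,0,-0.3],[0,0,0]]
    - [0,[0,0,-0.2],[0,0,0]]
    - [0,[0,0,-0.1],[0,0,0]]
    - [0,[0,0,0],[0,0,0]]
    - [0,[0,0,0],[0,0,0]]

```text
time_s: 13.82
position: [653.5, -15.2, 317.8]
tool_rot: [180.0, -0.2, -157.5]
contact_force: [-0.8, -0.0, -8.1]
finger_gap: 16.9
gripper_force: 59.1
```

```bash
python3 rel.py 457 -362 266 202.5; python3 - <<'E'
from station import robot
from h import *
s=robot.capture("scene")
cv2.imwrite("pics/p4.png",cv2.resize(s["pixels"][110:250,210:370],(640,560),interpolation=3))
E
```

```text
pos [653.5 -15.2 317.8] rot [ 180.    -0.2 -157.5] q [ -1.3  33.1  42.1  99.1  -0.1 -23.8] F [-0.8 -0.  -8.1]
shift/30 tool now [10.47 -8.18  1.76] in target frame [10.48 -8.17  1.73] turn/5 [ 0.   -0.04 -0.  ]
```

View pics/p4.png

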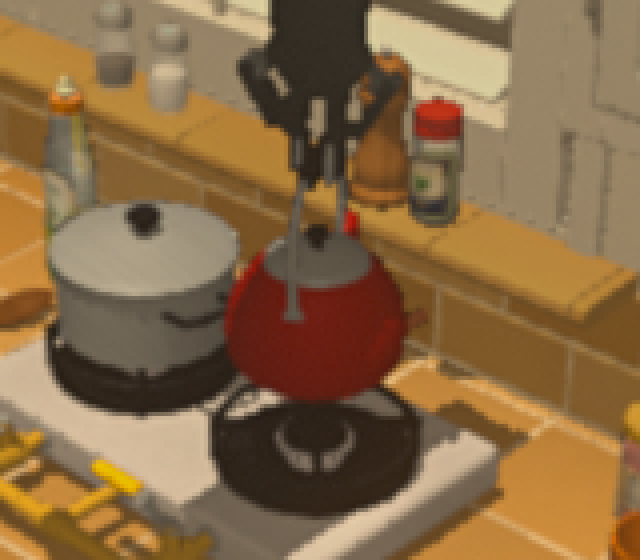

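>>> arm_command:
  commands:
    - [0,[0.08,-0.06,0],[0,0,0]]
    - [0,[0.16,-0.12,0],[0,0,0]]
    - [0,[0.28,-0.22,0],[0,0,0]]
    - [0,[0.39,-0.31,0],[0,0,0]]
    - [0,[0.51,-0.4,0],[0,0,0]]
    - [0,[0.51,-0.4,0],[0,0,0]]
    - [0,[0.51,-0.4,0],[0,0,0]]
    - [0,[0.51,-0.4,0],[0,0,0]]
    - [0,[0.51,-0.4,0],[0,0,0]]
    - [0,[0.51,-0.4,0],[0,0,0]]
    - [0,[0.51,-0.4,0],[0,0,0]]
    - [0,[0.51,-0.4,0],[0,0,0]]
    - [0,[0.51,-0.4,0],[0,0,0]]
    - [0,[0.51,-0.4,0],[0,0,0]]
    - [0,[0.51,-0.4,0],[0,0,0]]
    - [0,[0.51,-0.4,0],[0,0,0]]
    - [0,[0.51,-0.4,0],[0,0,0]]
    - [0,[0.51,-0.4,0],[0,0,0]]
    - [0,[0.51,-0.4,0],[0,0,0]]
    - [0,[0.51,-0.4,0],[0,0,0]]

```text
time_s: 15.53
position: [482.0, -317.7, 319.8]
tool_rot: [-179.9, -0.1, -157.6]
contact_force: [0.5, -0.2, -7.6]
finger_gap: 17.3
gripper_force: 59.0
```

>>> arm_command:
  commands:
    - [0,[0.51,-0.4,0],[0,0,0]]
    - [0,[0.39,-0.31,0],[0,0,0]]
    - [0,[0.28,-0.22,0],[0,0,0]]
    - [0,[0.16,-0.12,0],[0,0,0]]
    - [0,[0.08,-0.06,0],[0,0,0]]
    - [0,[0,0,0],[0,0,0]]
    - [0,[0,0,0],[0,0,0]]

```text
time_s: 16.12
position: [457.4, -362.9, 319.6]
tool_rot: [-180.0, -0.1, -157.5]
contact_force: [-0.5, 0.2, -8.5]
finger_gap: 17.2
gripper_force: 59.0
```

```bash
python3 rel.py 457 -362 192 202.5; python3 - <<'E'
from station import robot
from h import *
s=robot.capture("scene");np.savez("scene3.npz",**s)
t=robot.capture("top")
cv2.imwrite("pics/p5.png",np.hstack([cv2.resize(s["pixels"][200:360,240:400],(400,400),interpolation=3),cv2.resize(t["pixels"][150:310,320:480],(400,400),interpolation=3)]))
E
```

```text
pos [ 457.4 -362.9  319.6] rot [-1.800e+02 -1.000e-01 -1.575e+02] q [-38.4  23.1  26.4  93.3  -0.1 -60.9] F [-0.5  0.2 -8.5]
shift/30 tool now [-0.    0.03  4.25] in target frame [0.   0.03 4.25] turn/5 [-0.   -0.01  0.  ]
```

View pics/p5.png

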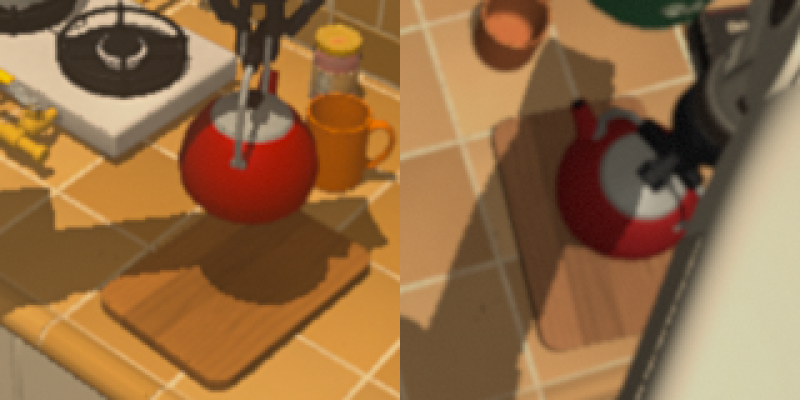

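The kettle hangs level above the board. Lowering, with the last part slow.

>>> arm_command:
  commands:
    - [0,[0,0.02,0.2],[0,0,0]]
    - [0,[0,0,0.4],[0,0,0]]
    - [0,[0,0,0.5],[0,0,0]]
    - [0,[0,0,0.5],[0,0,0]]
    - [0,[0,0,0.5],[0,0,0]]
    - [0,[0,0,0.5],[0,0,0]]
    - [0,[0,0,0.5],[0,0,0]]
    - [0,[0,0,0.4],[0,0,0]]
    - [0,[0,0,0.2],[0,0,0]]
    - [0,[0,0,0.1],[0,0,0]]
    - [0,[0,0,0.05],[0,0,0]]
    - [0,[0,0,0],[0,0,0]]

```text
time_s: 17.22
position: [457.1, -363.0, 204.4]
tool_rot: [-179.9, -0.1, -157.5]
contact_force: [-0.6, -0.1, -7.3]
finger_gap: 17.0
gripper_force: 59.0
```

>>> arm_command:
  commands:
    - [0,[0,0,0.06],[0,0,0]]
    - [0,[0,0,0.06],[0,0,0]]
    - [0,[0,0,0.06],[0,0,0]]
    - [0,[0,0,0.06],[0,0,0]]
    - [0,[0,0,0],[0,0,0]]

```text
time_s: 17.63
position: [456.6, -362.9, 196.5]
tool_rot: [-180.0, -0.1, -157.5]
contact_force: [0.4, 1.1, -8.0]
finger_gap: 16.9
gripper_force: 59.1
```

>>> arm_command:
  commands:
    - [0,[0,0,0.04],[0,0,0]]
    - [0,[0,0,0.04],[0,0,0]]
    - [0,[0,0,0],[0,0,0]]

```text
time_s: 17.88
position: [456.7, -363.0, 194.2]
tool_rot: [-180.0, -0.1, -157.5]
contact_force: [-0.5, 0.6, -7.4]
finger_gap: 17.0
gripper_force: 59.0
```

>>> arm_command:
  commands:
    - [0,[0,0,0.04],[0,0,0]]
    - [0,[0,0,0],[0,0,0]]

```text
time_s: 18.05
position: [456.7, -363.1, 193.1]
tool_rot: [-180.0, -0.1, -157.5]
contact_force: [-0.4, -0.1, -7.1]
finger_gap: 17.2
gripper_force: 59.0
```

>>> arm_command:
  commands:
    - [0,[0,0,0.04],[0,0,0]]
    - [0,[0,0,0],[0,0,0]]

```text
time_s: 18.22
position: [456.8, -363.2, 192.1]
tool_rot: [-179.9, -0.1, -157.5]
contact_force: [0.2, 1.0, -7.3]
finger_gap: 16.9
gripper_force: 59.1
```

>>> arm_command:
  commands:
    - [0,[0,0,0.04],[0,0,0]]
    - [0,[0,0,0],[0,0,0]]

```text
time_s: 18.38
position: [456.8, -363.4, 192.0]
tool_rot: [-179.9, -0.1, -157.5]
contact_force: [-1.9, 0.3, -1.0]
finger_gap: 17.0
gripper_force: 60.1
```

>>> arm_command:
  commands:
    - [0,[0,0,0.04],[0,0,0]]
    - [0,[0,0,0],[0,0,0]]

```text
time_s: 18.55
position: [456.8, -363.5, 192.0]
tool_rot: [-179.8, -0.1, -157.5]
contact_force: [-4.3, 1.5, 5.8]
finger_gap: 16.9
gripper_force: 61.0
```

Contact with the board. Backing the command off 1 mm, opening and rising.

>>> arm_command:
  commands:
    - [0,[0,0,-0.03],[0,0,0]]
    - [0.25,[0,0,0],[0,0,0]]
    - [0.3,[0,0,0],[0,0,0]]
    - [0.4,[0,0,0],[0,0,0]]
    - [0.5,[0,0,0],[0,0,0]]
    - [0.6,[0,0,0],[0,0,0]]
    - [0.7,[0,0,0],[0,0,0]]
    - [0.7,[0,0,0],[0,0,0]]
    - [0.7,[0,0,-0.3],[0,0,0]]
    - [0.7,[0,0,-0.5],[0,0,0]]
    - [0.7,[0,0,-0.8],[0,0,0]]
    - [0.7,[0,0,-0.8],[0,0,0]]
    - [0.7,[0,0,-0.8],[0,0,0]]
    - [0.7,[0,0,-0.8],[0,0,0]]

```text
time_s: 19.72
position: [456.8, -362.8, 312.5]
tool_rot: [-179.9, -0.1, -157.5]
contact_force: [0.4, -0.5, -0.4]
finger_gap: 59.8
gripper_force: 0.0
```

>>> arm_command:
  commands:
    - [0.7,[0.8,0.4,0],[0,0,0]]
    - [0.7,[0.8,0.4,0],[0,0,0]]
    - [0.7,[0.8,0.4,0],[0,0,0]]
    - [0.7,[0.8,0.4,0],[0,0,0]]
    - [0.7,[0.8,0.4,0],[0,0,0]]
    - [0.7,[0,0,0],[0,0,0]]
    - [0.7,[0,0,0],[0,0,0]]

```text
time_s: 20.3
position: [322.3, -353.5, 312.1]
tool_rot: [-179.9, -0.1, -157.6]
contact_force: [0.4, 0.0, 0.6]
finger_gap: 59.8
gripper_force: 0.0
```

```bash
python3 - <<'E'
from station import robot
from h import *
s=robot.capture("scene");t=robot.capture("top")
cv2.imwrite("pics/p6.png",np.hstack([cv2.resize(s["pixels"][140:360,180:400],(400,400),interpolation=3),cv2.resize(t["pixels"][110:310,280:480],(400,400),interpolation=3)]))
for nm,c in(("top",t),("scene",s)):
    D=cloud(c);g=c["pixels"].max(2)
    b=(D[...,2]>205)&(D[...,2]<230)&(abs(D[...,0]-457)<70)&(abs(D[...,1]+362)<70)&(g<70)
    P=D[b];
    if len(P): print(nm,b.sum(),cv2.minAreaRect(P[:,:2].astype(np.float32)),P[:,2].max())
print(robot.get_obs()['position'],robot.get_obs()['contact_force'])
E
```

```text
top 234 ((459.5356140136719, -360.2518310546875), (78.37256622314453, 19.725831985473633), 23.169349670410156) 224.29748096376755
scene 108 ((455.89385986328125, -364.7183837890625), (73.6307373046875, 14.505891799926758), 23.711912155151367) 222.96283599073715
[ 323.68101032 -353.68302193  311.44843941] [-0.07138279 -0.34011569 -0.81344634]
```

View pics/p6.png

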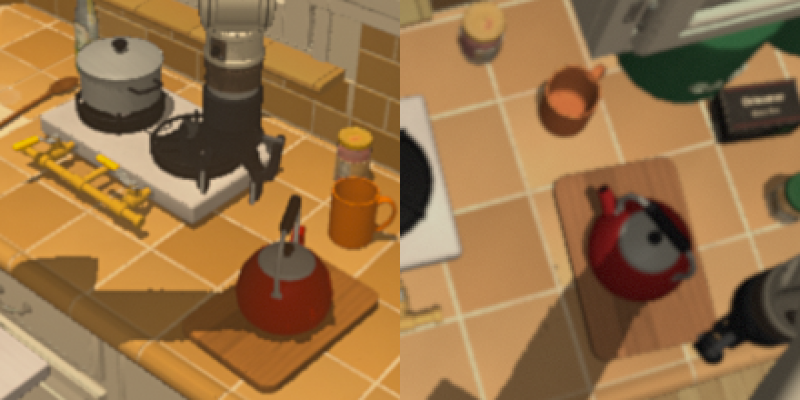

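The kettle stands level in the middle of the board, measured at about (457, −362). The mug and pot haven't moved, and the right lever is across its pipe. Signing off.

```bash
python3 -c "
from station import robot
print(robot.sign_off())"
```

```text
the job is handed in; nothing more can be done
None
```

I turned the right gas cock off to its stop, then set the kettle down gently in the middle of the chopping board; the pot, its own gas cock and the mug are as I found them, and the job is handed in.

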